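Extend the brush handle until its button clicks out

ROBOT

A 6-joint arm with a two-finger parallel gripper is mounted at the origin on the work surface. World frame = base frame: x ahead of the robot, y to its left, z up, the work surface at z = 0. Lengths are in m, angles in degrees, forces in N, time in s.
With the tool pointing down it reaches from about 0.375 to 0.925 m from the base axis. Payload 5.7 kg.
Tool frame: the origin (TCP) lies on the centre line of the jaws, within the pads' length; the fingertips stand 14 mm ahead of it and the grasp point (between the pads) lies 5 mm behind it; z points along the fingers, y is the direction in which the jaws open and shut (so a half turn about z gives the same grasp; the last joint's range is limited). The gripper opens to 88 mm and grips with 3 to 60 N. Pads are 20 mm wide; open, the fingers measure 115 mm over their backs; the gripper's body (75 mm by 178 mm) begins 61 mm behind the grasp point.
Start: joints at [61.53, 20.558, 86.54, -0, 72.909, -6.595], TCP at [0.224, 0.557, 0.213] pointing down, gripper open.
Joint ranges: [-170.27, 170.27], [-57.76, 135], [12.27, 136.19], [-55.21, 235.2], [11.17, 155.16], [-170.74, 170.74]. Speed limits (degrees/s): [136.94, 136.94, 180, 180, 180, 180].

INTERFACE

Orientations are given as a 3x3 rotation matrix whose columns are the frame's x, y, z axes.
In Python, from plant import robot gives the robot as it stands.
- The arm moves only by the tool apply_moves, never from a script. Its arguments are lists of equal length, an entry for each row: "dp": the shift along the tool's x, y, z each as a share of 250 mm, from -1 to 1, a list of three; "turn": the turn about the tool's z as a share of 2 rad, from -1 to 1; "gripper": the opening, from 0 (shut) to 1 (fully open). In form: {"dp": [[tx, ty, tz], ...], "turn": [turn, ...], "gripper": [gripper, ...]}. A call has exactly 10 rows; each row is the pose to reach, as a shift and turn from the pose commanded when the call began, along the tool's axes at that moment; what a row does not reach only later rows make up. A row lasts 1/10 s, in which the tool goes at most 50 mm and 8.59 degrees, less where a joint would pass 70% of its speed; a pose out of reach is approached as far as the arm can. A call with a number of a shift or a turn outside -1 to 1 is refused whole. A call with a gripper value outside its range is refused whole. The fingers move at their own pace and stop on an object; "force" is the grip in N (left out, the last holds). Time passes only in rows, so rows that repeat a pose let the fingers close, or fill a call up. It gives the time, the measured TCP pose, the force and the opening at its end, in the units of the state.
- robot.sense(): the state, without advancing time (a new reading comes with each control period).
- robot.read_camera(name): name is "side" or "top"; returns a dict with "image" (420x560x3 uint8, red, green, blue), "fx", "fy", "cx", "cy" (pixels), "k1" (the pictures are not rectified: a ray, as slopes to the right and down, at radius r is drawn at 1 + k1 r^2 times it, then the intrinsics apply), "R" (3x3) and "t" (3): a world point X has camera coordinates R X + t. Camera axes: x right, y down, z forward; pixel columns grow to the right and rows downward; lengths in m; the calibration is good to about 2 mm. A picture is of the moment at which its call begins. There is no depth.
- robot.hand_in(): hands the job in, once; it reports no verdict.
The state is a dict: "time": time; "qpos": joint angles; "qvel": joint speeds; "tau": joint torques, N m; "tcp_pos": TCP position; "orientation": TCP orientation; "ft_force": force on the tool from outside, world axes, zero at the start; "wrist_torque": the same for the moment, N m; "gripper_width": finger opening in m.
Only numpy, scipy, OpenCV 4.12 (cv2) and the standard library are available. Lean on these libraries where they do the work, as an engineer would, in place of code of your own. Each camera call takes 0.05 s, during which the arm holds its last target. There are 200 camera calls.

TASK

Get the dusting brush ready for the high shelves: take its blue grip and pull the telescoping handle straight out of the white sleeve until the orange lock button pops up through the hole in the sleeve, then let go and leave it locked. Leave the squeegee with the green grip as it is.

Things in the scene. Friction and masses are not known exactly. Their poses are not given: they have to be found in the camera images.
- brush_grip (a point): Centre of the dusting brush's blue grip: level round bar 28 mm thick, 74 mm long, 38 mm flanges 8 mm thick at its ends (58 mm free between), axis 50 mm above the bench, nothing under or beside it. x axis: along the handle to the brush head; y across; z up. It pulls out along -x, roughly towards the robot. The white sleeve (30 mm wide, top 66 mm up) is fixed to the bench by a suction-footed rest.
- brush_handle (a joint): How far the brush handle is out of its sleeve, m: 0 fully in (sleeve mouth 40 mm from the grip centre), 0.089 at the end stop. Starts between 0 and 0.03. Slides with 3 N of friction and stays where left. From 0.084 on the lock button can pop out; then the handle cannot go back in.
- lock_button (a joint): Height of the brush's orange spring lock button, m: 0 while held down, hidden under the sleeve's top; about 0.010 when popped up, 6 mm proud of the sleeve. 10 mm across; its hole, 16 mm long, is in the sleeve's top 25 mm from the mouth. It pops up by itself; do not press it.
- squeegee_grip (a point): Centre of the green grip of a squeegee (steel head 150 mm wide, black blade), in a rest of the same kind with the same handle, sizes and axes. It lies beside the brush, on its left or right. Not to be pulled.

How it is judged (in metres and radians):
At the end, for the whole second after the job is handed in: The brush handle is pulled out at least 80 mm, its lock button stands up at least 5 mm from its held-down place, and the squeegee's grip is within 15 mm of where it started (value of joint brush_handle above 0.08 m and value of joint lock_button above 0.005 m and distance of squeegee_grip from where it was at the start of the episode below 0.015 m); the robot touches nothing.
It fails at once if the squeegee's handle is pulled or pushed by more than 15 mm (distance of squeegee_grip from where it was at the start of the episode above 0.015 m).
It also fails if it takes over 29 s, if anything falls off the work surface, if the arm or the gripper's body presses on something with over 40 N, if the wrist force passes 120 N, or if a joint passes its speed limit or range.

## Working session

There is one attempt and no reset: what is moved stays moved. The work goes in short steps, Python scripts to look and compute and a tool call to move; the robot and the scene stay as the last step left them, time stands still between calls to the robot, and variables do not carry over. Pictures are saved under pics/ and viewed, about 8 in all and at most 12, crops included, and the job is handed in when it is done.

Besides the shell and the picture viewer there is one more tool, called after "Call:" in YAML: its name, and indented under it one key for each argument. apply_moves: Moves the arm, as the interface text tells. Its arguments: {"type":"object","properties":{"dp":{"type":"array"},"turn":{"type":"array"},"gripper":{"type":"array"},"force":{"type":"number"}},"required":["dp","turn","gripper"]}

```bash
mkdir -p pics
cat > h.py <<'E'
import numpy as np, cv2
from plant import robot
def snap(name,fn):
    c=robot.read_camera(name); cv2.imwrite(fn,c["image"][:,:,::-1]); return c
def K(c): return np.array([[c["fx"],0,c["cx"]],[0,c["fy"],c["cy"]],[0,0,1.]]),np.array([c["k1"],0,0,0,0.])
def back(c,uv,z):
    k,d=K(c); p=cv2.undistortPoints(np.array(uv,float).reshape(-1,1,2),k,d).reshape(-1,2)
    R=np.array(c["R"]);t=np.array(c["t"]); o=-R.T@t
    r=np.c_[p,np.ones(len(p))]@R
    return o+r*((z-o[2])/r[:,2])[:,None]
def proj(c,X):
    k,d=K(c); return cv2.projectPoints(np.array(X,float).reshape(-1,1,3),cv2.Rodrigues(np.array(c["R"]))[0],np.array(c["t"]),k,d)[0].reshape(-1,2)
E
python3 - <<'E'
from h import *
a=snap("top","pics/top0.png");b=snap("side","pics/side0.png")
s=robot.sense();print(s["time"],s["tcp_pos"],np.round(s["orientation"],3),s["gripper_width"],s["ft_force"])
for c in(a,b):print(-np.array(c["R"]).T@c["t"],c["fx"],c["k1"])
E
```

```text
0.1 [0.22321949 0.55622649 0.21206841] [[-0.928  0.373 -0.001]
 [ 0.373  0.928 -0.001]
 [ 0.    -0.002 -1.   ]] 0.08744028767699819 [-0.5567336  -0.34086793  0.47472291]
[ 5.35576098e-01 -1.62833206e-04  8.45008678e-01] 478.90720694746454 -0.04552608192899216
[ 0.20285442 -0.62188658  0.6055953 ] 526.7905241726069 -0.20288120184939612
```

View pics/top0.png

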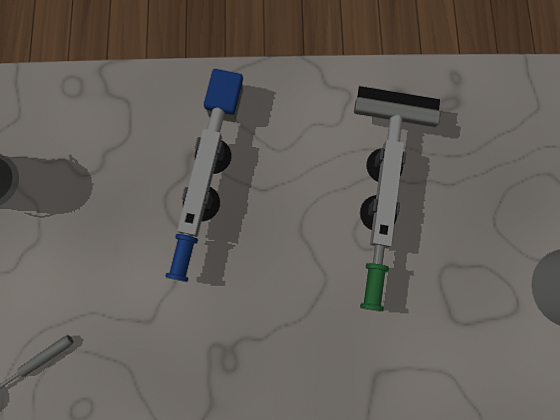

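View pics/side0.png

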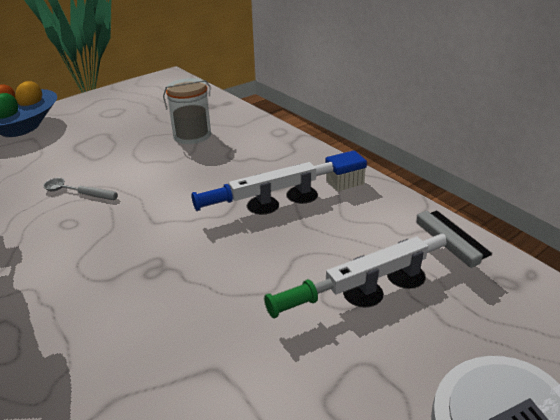

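The top view shows the blue grip from about (186,237) to (177,279), with the hole in its sleeve at (189,217). The green squeegee grip is well to the right, at about (374,287). Next I'll measure the blue grip by segmenting it.

Run:
```python
from h import *
def grip(c,roi):
    im=cv2.cvtColor(c["image"],cv2.COLOR_RGB2HSV); m=cv2.inRange(im,(105,120,30),(130,255,255))
    x0,y0,x1,y1=roi; mm=np.zeros_like(m); mm[y0:y1,x0:x1]=m[y0:y1,x0:x1]
    n,l,st,ce=cv2.connectedComponentsWithStats(mm); i=1+np.argmax(st[1:,4]); print(st[i],ce[i])
    ys,xs=np.where(l==i); return np.c_[xs,ys].astype(float),cv2.minAreaRect(np.c_[xs,ys].astype(np.float32))
c=robot.read_camera("top")
p,r=grip(c,(150,225,215,290)); print(r)
bx=cv2.boxPoints(r); W=back(c,bx,.05); print(W)
ctr=W.mean(0); print("top centre",ctr)
Wp=back(c,p,.05)[:,:2]; u,s,v=np.linalg.svd(Wp-Wp.mean(0)); print("pca",v[0],Wp.mean(0))
# sleeve hole & brush neck in z=.066 for the axis; hole at (189,217)
print("hole",back(c,[[189.5,217.5],[217.5,118]],.066))
d=cv2.resize(c["image"][60:300,140:280],None,fx=2.5,fy=2.5,interpolation=cv2.INTER_CUBIC)
cv2.imwrite("pics/crop1.png",cv2.convertScaleAbs(d,alpha=1.4)[:,:,::-1])
s=robot.read_camera("side"); q,r2=grip(s,(180,175,240,220)); print("side blob",r2)
print("proj of top ctr in side",proj(s,ctr),"back side",back(s,[r2[0]],.05))
```

```text
[166 234  31  47 768] [181.33203125 257.015625  ]
((181.1210479736328, 257.0024108886719), (21.823129653930664, 45.064369201660156), 13.671307563781738)
[[0.5795269  0.17701427 0.05      ]
 [0.65210888 0.16043396 0.05      ]
 [0.64265756 0.12480429 0.05      ]
 [0.57038538 0.14190142 0.05      ]]
top centre [0.61116968 0.15103848 0.05      ]
pca [-0.97202178  0.23489073] [0.61096019 0.15069936]
hole [[0.67434645 0.13500398 0.066     ]
 [0.84705141 0.08892981 0.066     ]]
[192 184  41  26 569] [211.8629174  196.51669596]
side blob ((211.757080078125, 196.4336395263672), (17.95998191833496, 39.54319763183594), 75.52970886230469)
proj of top ctr in side [[211.21727978 196.62365465]] back side [[0.61234917 0.15093793 0.05      ]]
```

View pics/crop1.png

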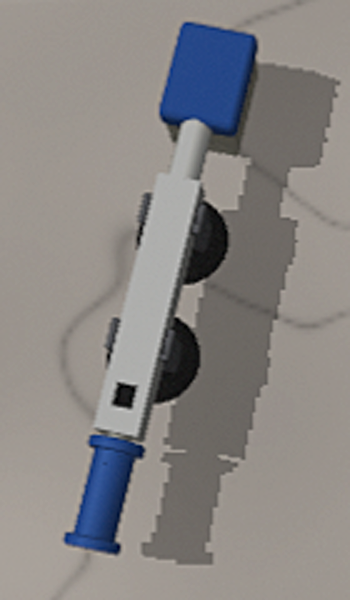

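The enlarged crop shows the blue grip almost against the sleeve mouth, so the handle starts at about 0. The hole is dark and empty, at crop (124,395). The two cameras agree on the centre, (0.611, 0.151), and the axis heading is about -14.3°. I'll move over it now.

Call:
apply_moves:
  dp:
    - [-0.05,-0.02,0]
    - [-0.15,-0.07,0]
    - [-0.28,-0.13,0]
    - [-0.42,-0.19,0]
    - [-0.56,-0.26,0]
    - [-0.7,-0.32,0]
    - [-0.82,-0.38,0]
    - [-0.92,-0.42,0]
    - [-0.98,-0.45,0]
    - [-1,-0.46,0]
  turn: [0,0,0,0,0,0,0,0,0,0]
  gripper: [1,1,1,1,1,1,1,1,1,1]

```text
time: 1.2
tcp_pos: [0.4141, 0.3549, 0.2128]
orientation: [[-0.927, 0.375, 0.0], [0.375, 0.927, -0.001], [-0.001, -0.001, -1.0]]
ft_force: [-0.3, 0.7, 0.9]
gripper_width: 0.0876
```

Call:
apply_moves:
  dp:
    - [-0.05,-0.02,0]
    - [-0.15,-0.07,0]
    - [-0.28,-0.13,0]
    - [-0.42,-0.19,0]
    - [-0.56,-0.26,0]
    - [-0.7,-0.32,0]
    - [-0.82,-0.38,0]
    - [-0.92,-0.42,0]
    - [-0.98,-0.45,0]
    - [-1,-0.46,0]
  turn: [0,-0.01,-0.02,-0.03,-0.04,-0.05,-0.06,-0.066,-0.066,-0.066]
  gripper: [1,1,1,1,1,1,1,1,1,1]

```text
time: 2.2
tcp_pos: [0.6027, 0.156, 0.2126]
orientation: [[-0.969, 0.248, -0.0], [0.248, 0.969, -0.0], [0.0, -0.0, -1.0]]
ft_force: [-0.4, 0.3, -0.6]
gripper_width: 0.0876
```

```bash
cat > go.py <<'E'
from h import *
def togo(X):
    s=robot.sense(); R=np.array(s["orientation"]); print(s["time"],np.round(s["tcp_pos"],4),"y-angle",np.degrees(np.arctan2(R[1,1],R[0,1])),"F",np.round(s["ft_force"],1),s["gripper_width"])
    print("share",np.round(R.T@(np.array(X)-s["tcp_pos"])/.25,3))
E
python3 -c "
from go import *
togo([.6115,.151,.045])"
```

```text
2.2 [0.6027 0.156  0.2126] y-angle 75.61575236160617 F [-0.4  0.3 -0.6] 0.08763281284500452
share [-0.039 -0.011  0.67 ]
```

Call:
apply_moves:
  dp:
    - [-0.02,-0.01,0.03]
    - [-0.04,-0.01,0.11]
    - [-0.04,-0.01,0.21]
    - [-0.04,-0.01,0.32]
    - [-0.04,-0.01,0.42]
    - [-0.04,-0.01,0.52]
    - [-0.04,-0.01,0.6]
    - [-0.04,-0.01,0.65]
    - [-0.04,-0.01,0.67]
    - [-0.04,-0.01,0.67]
  turn: [0,0,0,0,0,0,0,0,0,0]
  gripper: [1,1,1,1,1,1,1,1,1,1]

```text
time: 3.2
tcp_pos: [0.6103, 0.1526, 0.0449]
orientation: [[-0.969, 0.247, -0.001], [0.247, 0.969, -0.0], [0.001, -0.0, -1.0]]
ft_force: [0.4, -0.8, 0.2]
gripper_width: 0.0878
```

```bash
python3 -c "
from go import *
c=snap('side','pics/side1.png'); togo([.6115,.151,.045])
im=cv2.resize(c['image'][120:280,120:330],None,fx=3,fy=3,interpolation=cv2.INTER_CUBIC);cv2.imwrite('pics/crop2.png',im[:,:,::-1])"
```

```text
3.25 [0.6111 0.1525 0.0457] y-angle 75.70940114520289 F [-0.9 -0.9  0.6] 0.08799983733244426
share [-0.003 -0.005  0.003]
```

View pics/crop2.png

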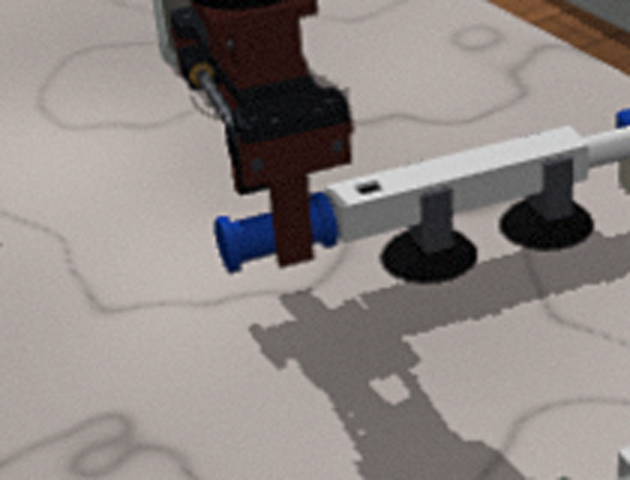

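The near finger, at crop (293,220), sits between the two flanges at x≈230 and x≈325. I'll close on the grip.

Call:
apply_moves:
  dp:
    - [0,-0.003,0]
    - [0,-0.005,0]
    - [0,-0.005,0]
    - [0,-0.005,0]
    - [0,-0.005,0]
    - [0,-0.005,0]
    - [0,-0.005,0]
    - [0,-0.005,0]
    - [0,-0.005,0]
    - [0,-0.005,0]
  turn: [0,0,0,0,0,0,0,0,0,0]
  gripper: [0.5,0.25,0.2,0.2,0.2,0.2,0.2,0.2,0.2,0.2]
  force: 30

```text
time: 4.25
tcp_pos: [0.6103, 0.1501, 0.0451]
orientation: [[-0.969, 0.247, -0.001], [0.247, 0.969, -0.001], [0.0, -0.002, -1.0]]
ft_force: [-1.3, -4.4, -0.2]
gripper_width: 0.0247
```

Call:
apply_moves:
  dp:
    - [0.01,-0.005,0]
    - [0.03,-0.005,0]
    - [0.06,-0.005,0]
    - [0.095,-0.005,0]
    - [0.13,-0.005,0]
    - [0.165,-0.005,0]
    - [0.2,-0.005,0]
    - [0.23,-0.005,0]
    - [0.245,-0.005,0]
    - [0.25,-0.005,0]
  turn: [0,0,0,0,0,0,0,0,0,0]
  gripper: [0.2,0.2,0.2,0.2,0.2,0.2,0.2,0.2,0.2,0.2]
  force: 40

```text
time: 5.25
tcp_pos: [0.5498, 0.1646, 0.0452]
orientation: [[-0.969, 0.247, 0.001], [0.247, 0.969, -0.001], [-0.001, -0.001, -1.0]]
ft_force: [2.7, -5.6, -5.5]
gripper_width: 0.024
```

```bash
python3 -c "
from go import *
c=snap('side','pics/side2.png'); togo(np.array([.611,.151,.045])-.087*np.array([.969,-.247,0]))
im=cv2.resize(c['image'][120:280,90:330],None,fx=3,fy=3,interpolation=cv2.INTER_CUBIC);cv2.imwrite('pics/crop3.png',im[:,:,::-1])"
```

```text
5.3 [0.5496 0.1646 0.0452] y-angle 75.7211241341908 F [ 1.2 -5.2 -4.2] 0.024020005326861674
share [0.097 0.008 0.001]
```

View pics/crop3.png

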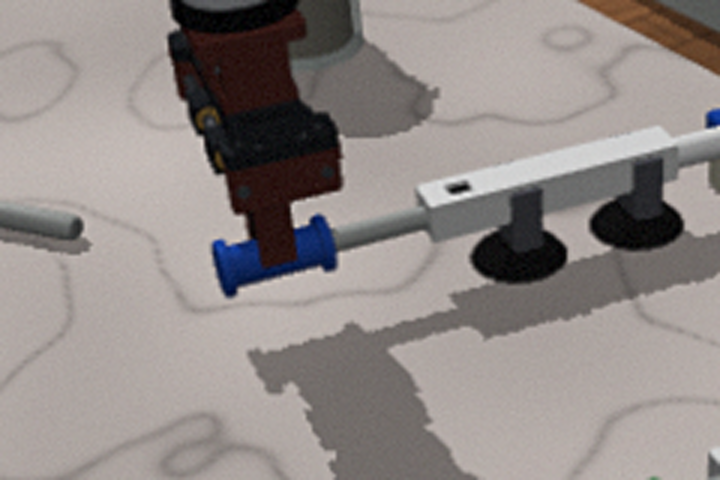

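The grip followed the pull and the hole is still empty. I'll pull the remaining 25–26 mm towards the end stop.

Call:
apply_moves:
  dp:
    - [0.008,0,0]
    - [0.02,0,0]
    - [0.035,0,0]
    - [0.05,0,0]
    - [0.065,0,0]
    - [0.08,0,0]
    - [0.09,0,0]
    - [0.097,0,0]
    - [0.102,0,0]
    - [0.104,0,0]
  turn: [0,0,0,0,0,0,0,0,0,0]
  gripper: [0.2,0.2,0.2,0.2,0.2,0.2,0.2,0.2,0.2,0.2]
  force: 40

```text
time: 6.3
tcp_pos: [0.5242, 0.1707, 0.0451]
orientation: [[-0.969, 0.247, -0.0], [0.247, 0.969, -0.002], [-0.0, -0.002, -1.0]]
ft_force: [1.9, -7.7, -3.1]
gripper_width: 0.0235
```

```bash
python3 -c "
from go import *
c=snap('side','pics/side3.png'); togo(np.array([.611,.151,.045])-.087*np.array([.969,-.247,0]))
im=cv2.resize(c['image'][150:230,170:300],None,fx=5,fy=5,interpolation=cv2.INTER_CUBIC);cv2.imwrite('pics/crop4.png',im[:,:,::-1])"
```

```text
6.35 [0.5242 0.1707 0.0452] y-angle 75.72199127036365 F [ 2.  -5.9 -3.1] 0.024125153200248137
share [-0.008  0.01   0.001]
```

View pics/crop4.png

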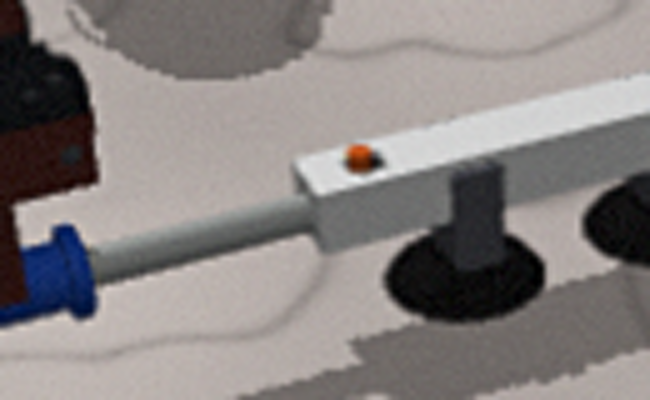

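The orange button stands proud in the hole at crop (358,157). Now I'll let go, wait for the fingers to open, then rise.

Call:
apply_moves:
  dp:
    - [0,0,0]
    - [0,0,0]
    - [0,0,0]
    - [0,0,0]
    - [0,0,0]
    - [0,0,0]
    - [0,0,0]
    - [0,0,0]
    - [0,0,0]
    - [0,0,0]
  turn: [0,0,0,0,0,0,0,0,0,0]
  gripper: [0.5,1,1,1,1,1,1,1,1,1]

```text
time: 7.35
tcp_pos: [0.5245, 0.1716, 0.0453]
orientation: [[-0.969, 0.247, -0.0], [0.247, 0.969, -0.0], [0.0, -0.0, -1.0]]
ft_force: [0.8, -0.2, 0.0]
gripper_width: 0.0874
```

Call:
apply_moves:
  dp:
    - [0,0,-0.03]
    - [0,0,-0.1]
    - [0,0,-0.2]
    - [0,0,-0.3]
    - [0,0,-0.4]
    - [0,0,-0.5]
    - [0,0,-0.57]
    - [0,0,-0.62]
    - [0,0,-0.64]
    - [0,0,-0.64]
  turn: [0,0,0,0,0,0,0,0,0,0]
  gripper: [1,1,1,1,1,1,1,1,1,1]

```text
time: 8.35
tcp_pos: [0.5247, 0.1716, 0.2058]
orientation: [[-0.969, 0.247, 0.001], [0.247, 0.969, 0.0], [-0.001, 0.0, -1.0]]
ft_force: [1.0, 0.8, 1.0]
gripper_width: 0.0881
```

```bash
python3 -c "
from go import *
c=snap('side','pics/side4.png'); togo([.5242,.1707,.2])
a=cv2.imread('pics/side0.png')[230:330,255:345].astype(int); b=c['image'][230:330,255:345,::-1].astype(int)
print('green region mean abs diff',np.abs(a-b).mean())
im=cv2.resize(c['image'][130:340,150:400],None,fx=2.8,fy=2.8,interpolation=cv2.INTER_CUBIC);cv2.imwrite('pics/crop5.png',im[:,:,::-1])"
```

```text
8.4 [0.5242 0.1715 0.205 ] y-angle 75.68397144967948 F [ 0.7  0.7 -0.4] 0.08812058578635722
share [-0.001 -0.003  0.02 ]
green region mean abs diff 7.682925925925926
```

View pics/crop5.png

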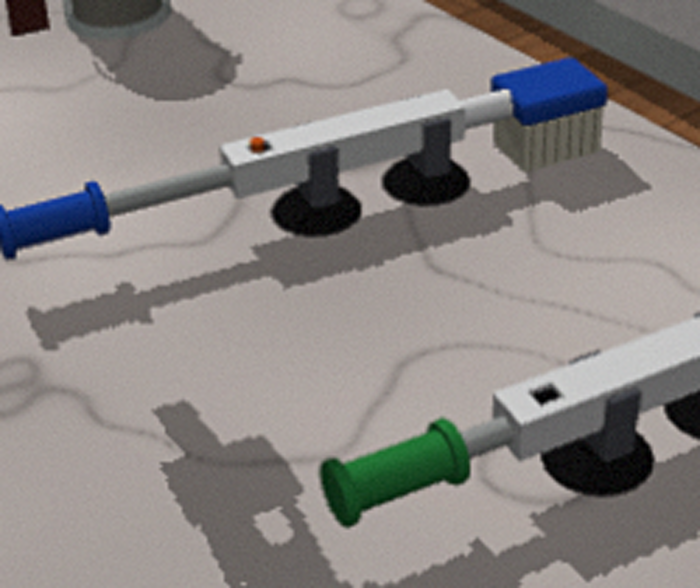

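The button is still up at crop (258,145) and the brush handle is out. The green grip's left end is at crop x≈322, which is full-image x≈265, the same as at the start. The gripper is clear.

```bash
python3 -c "
from plant import robot
print(robot.hand_in())"
```

```text
the job is handed in; nothing more can be done
None
```

The brush is extended and locked, and I handed the job in at about 8.4 s. I found the blue grip with both cameras, which agreed to about 1 mm. I then closed on it between its flanges, pulled it about 89 mm straight out of the sleeve, let go and lifted clear.

- **Lock:** the last picture shows the orange button still standing up through its hole after I let go, with the handle out.
- **Squeegee:** by eye, the green grip is at the same pixels as at the start. An automatic before/after comparison of that area was not clean (mean difference 7.7 grey levels). I put that down to the gripper's shadow and picture noise.
- **Robot:** wrist force readings stayed under 10 N. At the end the gripper was open and about 0.2 m above the bench, touching nothing.
- **Unexplained:** while gripping, the fingers read about 24 mm on the 28 mm bar. I took this to be the pads compressing; the grip followed the pull all the way.

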